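# Bring the sample cell into the photometer's beam and read it

## Robot

A 7-joint arm with a two-finger parallel gripper is mounted at the origin on the work surface. World frame = base frame: x ahead of the robot, y to its left, z up, the work surface at z = 0. Lengths are in mm, angles in rad, forces in N, time in s.
With the tool pointing down it reaches from about 400 to 875 mm from the base axis. Payload 4.4 kg.
Tool frame: the origin (TCP) lies between the finger pads; the fingertips stand 11 mm ahead of it and the grasp point (between the pads) lies 8 mm behind it; y points along the fingers, x is the direction in which the jaws open and shut, and the axes are right-handed (so a half turn about y gives the same grasp; the last joint's range is limited). The gripper opens to 85 mm and grips with 20 to 120 N. Pads are 22 mm wide; open, the fingers measure 114 mm over their backs; the gripper's body (76 mm by 85 mm) begins 54 mm behind the grasp point. The pads swing forward as they close: fully open they stand 13 mm farther back than shut.
Start: joints at [-1.287, 0.628, 0.038, 1.517, -0.027, 0.996, -0.02], TCP at [222.739, 610.66, 242.313] pointing down, gripper open.
Joint ranges: [-3.06, 3.06], [-0.37, 2.12], [-1.25, 1.32], [0.18, 2.47], [-1.1, 4.24], [0.23, 1.98], [-2.94, 2.94]. Speed limits (rad/s): [2.57, 2.57, 3.14, 3.14, 3.14, 3.14, 3.14].

## Interface

Orientations are given as [roll, pitch, yaw] about the fixed x, y, z axes, in that order (R = Rz(yaw) Ry(pitch) Rx(roll)).
In Python, from cell import * gives the robot as it stands.
- The arm moves only by the shell command python3 -m jog 'ROWS'. ROWS is JSON, a list of rows, each an object of numbers: "x", "y", "z": the shift along the tool's x, y, z in mm; "ax", "ay", "az": the turn, a rotation vector about the tool's x, y, z in rad; "grip": the finger opening in mm, from 0 to 85.4. In form: [{"x": .., "y": .., "z": .., "ax": .., "ay": .., "az": .., "grip": ..}, ...]. A call has 1 to 5 rows; each row is the pose to reach, as a shift and turn from the pose commanded when the call began, along the tool's axes at that moment; what a row does not reach only later rows make up. A row lasts 1/10 s, in which the tool goes at most 50 mm and 8.59 degrees, less where a joint would pass 70% of its speed; a pose out of reach is approached as far as the arm can. A call with a gripper value outside its range is refused whole. The fingers move at their own pace and stop on an object; the grip force is fixed at half the most. Time passes only in rows, so rows that repeat a pose let the fingers close. It gives the time, the measured TCP pose, the force and the opening at its end, in the units of the state.
- read_state(): the state, without advancing time (a new reading comes with each control period).
- get_image(name): name is "side" or "top"; returns a dict with "color" (480x640x3 uint8, red, green, blue), "vfov" (degrees; the focal length in pixels is half the picture's height over the tangent of half this angle, whatever the lens; pixels are square), "cx", "cy" (the principal point, pixels), "camera_from_world" (4x4, takes a point from world to camera coordinates). Camera axes: x right, y down, z forward; pixel columns grow to the right and rows downward; lengths in mm; the calibration is good to about 2 mm. A picture is of the moment at which its call begins. There is no depth.
- finish_job(): hands the job in, once; it reports no verdict.
The state is a dict: "clock": time; "qpos": joint angles; "qd": joint speeds; "tau": joint torques, N m; "eef_pos": TCP position; "tool_rot": TCP orientation; "force": force on the tool from outside, world axes, zero at the start; "torque": the same for the moment, N m; "width": finger opening in mm.
Only numpy, scipy, OpenCV 4.12 (cv2) and the standard library are available. Lean on these libraries where they do the work, as an engineer would, in place of code of your own. Each camera call takes 0.05 s, during which the arm holds its last target.

## Task

The blank is already zeroed and the sample cell has just been put in the last place of the photometer's cell changer, so finish the measurement with the fingertips only: first push the cell-compartment lid fully shut, then slide the orange cell-changer lever to the right (as seen from the robot) past its first click stop to the second stop at the end of its slot, then press the green read key fully down and let it come up again. Push and press only, do not pinch or lift anything; do not press the white zero key beside the green one, and leave the cells, bottles and other things around as they stand.

Things in the scene. Friction and masses are not known exactly. Their poses are not given: they have to be found in the camera images.
- photometer: Grey bench photometer, fixed, 260 deep (x), 380 wide (y). Origin: centre of its underside, on the bench; x to its back (away from the robot), y to the left seen from the robot, z up; yaw within 0.3 rad. Deck at z = 100 mm for x -130 to 65; white lamp housing x 65 to 130, 135 high; black display x -25 to 50, y 20 to 175, up to 130 high; cell compartment x -55 to 45, y -165 to 0, under the lid
- lid (a joint): Angle of the white cell-compartment lid, rad: 0 is shut flat on the deck, growing as its free edge rises; it starts open at 0.95 to 1.25. The hinge is stiff: the lid stays where it is left, so push it all the way down; about 1 N at its free edge moves it. Open, its outer face looks to the back and up, its black inner face to the robot.
- lid_edge (a point): Middle of the lid's free edge (half-way through its 10 mm thickness), 115 mm from the hinge line, marked by an orange lip 60 mm wide that stands out 6 mm more. Its axes turn with the lid: x from free edge to hinge, y along the edge, z out of the outer face; pushing against z shuts it.
- lid_hinge (a point): Middle of the lid's hinge line, which runs along the photometer's y; in its frame at x = 52, y = -82.5, z = 100 mm. The lid is a flat plate 115 mm long from here, 175 mm wide; its outer face lies 11 mm above this line when shut.
- cell_lever (a joint): Travel of the orange lever along the photometer's -y, m: 0 at the start (left end, blank, white dot), 0.025 first click stop (standard, pale pink dot), 0.050 second stop and hard end (sample, dark red dot). A spring detent holds it in all three: about 8 N moves it out of the start or out of the first click stop; just past half-way (0.0135, 0.0385) it snaps on to the next stop and stays there.
- lever_tab (a point): Centre of the lever's upright tab, which is 26 mm (photometer x) by 10 mm (photometer y, the way it slides) by 26 mm high, from 6 mm to 32 mm above the deck, so this point lies 18 mm above the deck. In the photometer's frame it is at x = -100, z = 118 mm and y from -30 mm (start) to -80 mm (second stop).
- read_key (a joint): Travel of the green read key, m: 0 up, 0.005 fully down; a spring lifts it again. About 5 N press it fully.
- read_key_top (a point): Centre of the top of the round green read key, 24 mm across, 8 mm above the deck when up, at x = -85, y = 75 mm in the photometer's frame.
- zero_key (a joint): Travel of the white zero key, m: 0 up, 0.005 fully down. It must not be pressed.
- zero_key_top (a point): Centre of the top of the white zero key, 24 mm across, 60 mm to the left of the green key.
- cell_rack: Blue rack 50 by 150 mm with three capped glass cells, 58 mm high over all, on the bench left of the photometer; leave it. Origin: centre of its underside.
- spare_cell: Capped glass cell 23 by 19 by 48 mm standing on top of the lamp housing at the back left of the photometer; leave it. Origin: centre of its underside.
- reagent: Brown reagent bottle, 60 mm across, 130 mm high, right of the photometer; leave it. Origin: centre of its underside.
- sample_jar: Clear jar with blue cap, 56 mm across, 80 mm high, right of the photometer; leave it. Origin: centre of its underside.
- beaker: Glass beaker, 64 mm across, 75 mm high, right of the photometer; leave it. Origin: centre of its underside.
- marker: White and blue marker pen, 125 mm long, 15 mm thick, lying on the bench in front of the photometer; leave it. Origin: its underside near mid-length.

How it is judged:
By the outcome, as a careful person would: the job done as asked, in the order asked, and still so for the second after the job is handed in, with the robot touching nothing.
It also fails if it takes over 54 s, if anything falls off the work surface, if the arm or the gripper's body presses on something with over 40 N, if the wrist force passes 120 N, or if a joint passes its speed limit or range.

## Working session

There is one attempt and no reset: what is moved stays moved. The work goes in short steps, Python scripts to look and compute and a shell command to move; the robot and the scene stay as the last step left them, time stands still between calls to the robot, and variables do not carry over. Pictures are saved under pics/ and viewed, and the job is handed in when it is done.

```bash
mkdir -p pics; ls
python3 - <<'E'
from cell import *
import cv2,numpy as np
s=read_state();print({k:np.round(v,3) for k,v in s.items()})
for n in("side","top"):
    g=get_image(n);cv2.imwrite(f"pics/{n}0.png",g["color"][:,:,::-1]);print(n,g["vfov"],g["cx"],g["cy"],np.round(g["camera_from_world"],4).tolist())
E
```

```text
pics
{'clock': np.float64(0.0), 'qpos': array([-1.287,  0.629,  0.038,  1.518, -0.027,  0.996, -0.02 ]), 'qd': array([ 0.002,  0.002,  0.   ,  0.   ,  0.   ,  0.001, -0.   ]), 'tau': array([-0.0000e+00, -5.6341e+01,  1.2260e+00, -1.9343e+01,  1.1000e-02,
        1.0000e-02,  0.0000e+00]), 'eef_pos': array([222.517, 610.066, 241.388]), 'tool_rot': array([-1.571,  0.002,  1.221]), 'force': array([-0.264,  0.162,  0.294]), 'torque': array([-0.018, -0.005, -0.071]), 'width': np.float64(85.328)}
side 47.871264189696156 323.54410611963124 249.07773737370195 [[-0.9979, -0.0641, 0.002, 557.8284], [-0.0465, 0.702, -0.7107, 64.4133], [0.0442, -0.7093, -0.7035, 1158.3992], [0.0, 0.0, 0.0, 1.0]]
top 47.073241026843995 320.91877157304964 228.53135464917398 [[0.0225, -0.9997, 0.001, 26.7843], [-0.9837, -0.0223, -0.1785, 582.1002], [0.1784, 0.0031, -0.9839, 1101.1709], [0.0, 0.0, 0.0, 1.0]]
```

View pics/side0.png

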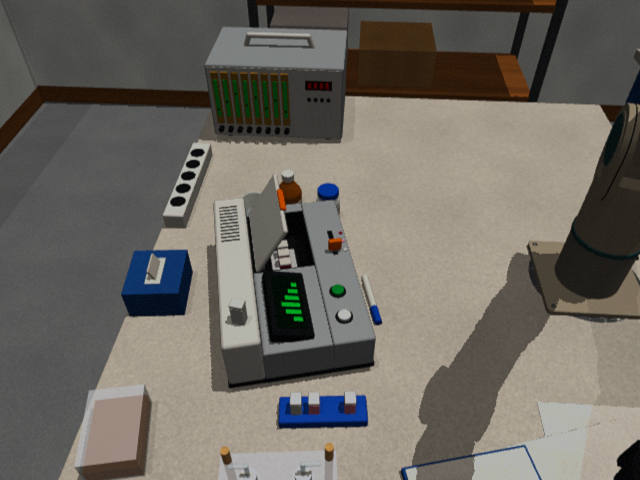

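View pics/top0.png

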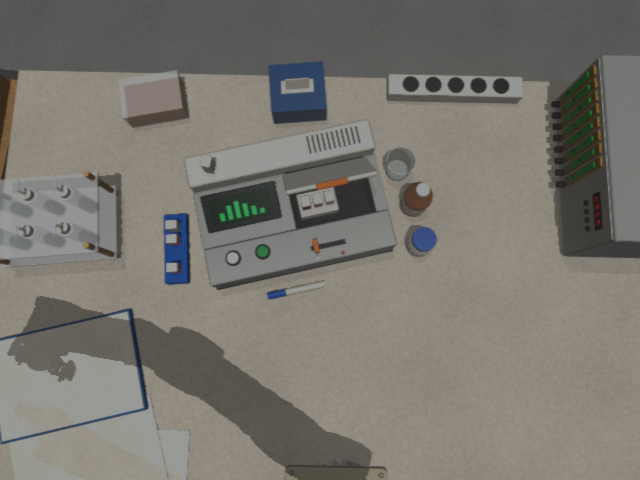

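The side view shows the open lid (orange lip near 280,195), the lever (335,243), the green key (338,290) and the white key (345,316). In the top view they are at lip (332,183), lever (316,246), green (263,252) and white (233,258). Next I'll measure them.

```bash
cat > h.py <<'E'
from cell import *
import cv2,numpy as np
def ray(g,u,v):
    f=240/np.tan(np.radians(g["vfov"]/2));T=np.array(g["camera_from_world"])
    d=T[:3,:3].T@np.array([(u-g["cx"])/f,(v-g["cy"])/f,1]);return -T[:3,:3].T@T[:3,3],d
def onz(g,uv,z):
    c,d=ray(g,*uv);return c+d*(z-c[2])/d[2]
def proj(g,p):
    f=240/np.tan(np.radians(g["vfov"]/2));T=np.array(g["camera_from_world"]);q=T[:3,:3]@p+T[:3,3]
    return np.array([f*q[0]/q[2]+g["cx"],f*q[1]/q[2]+g["cy"]])
def two(g1,a,g2,b):
    A=[];B=[]
    for g,uv in((g1,a),(g2,b)):
        c,d=ray(g,*uv);d/=np.linalg.norm(d);P=np.eye(3)-np.outer(d,d);A.append(P);B.append(P@c)
    x=np.linalg.lstsq(np.vstack(A),np.hstack(B),rcond=None)[0];return x,np.linalg.norm(np.vstack(A)@x-np.hstack(B))
def blobs(g,lo,hi,box=None,mn=15):
    h=cv2.cvtColor(g["color"],cv2.COLOR_RGB2HSV);m=cv2.inRange(h,np.array(lo),np.array(hi))
    if box:
        k=np.zeros_like(m);k[box[1]:box[3],box[0]:box[2]]=255;m&=k
    n,l,s,c=cv2.connectedComponentsWithStats(m)
    return [(np.round(c[i],1),s[i].tolist()) for i in range(1,n) if s[i][4]>=mn],m
E
python3 - <<'E'
from h import *
S=get_image("side");T=get_image("top")
for n,g,bx in(("S",S,(200,150,400,400)),("T",T,(180,110,400,290))):
    print(n,"org",blobs(g,(5,170,120),(16,255,255),bx)[0])
    print(n,"grn",blobs(g,(50,100,50),(85,255,255),bx)[0])
    print(n,"wht",blobs(g,(0,0,205),(180,40,255),bx)[0])
gs=[b for b in blobs(S,(50,100,50),(85,255,255),(325,280,350,300))[0]];gt=blobs(T,(50,100,50),(85,255,255),(250,240,275,265))[0]
print(two(S,gs[0][0],T,gt[0][0]),onz(T,gt[0][0],107),onz(S,gs[0][0],107))
E
```

```text
S org [(array([281. , 198.9]), [277, 189, 9, 21, 112]), (array([334.6, 240.1]), [329, 238, 13, 5, 43])]
S grn [(array([293.3, 284.1]), [291, 282, 6, 5, 28]), (array([337.5, 289. ]), [332, 285, 12, 9, 96]), (array([292.2, 290.9]), [287, 288, 11, 6, 51]), (array([291.3, 297.1]), [284, 295, 15, 6, 74]), (array([290.3, 304. ]), [281, 301, 20, 7, 98]), (array([293.4, 311. ]), [285, 309, 17, 6, 81]), (array([297.9, 318.5]), [293, 316, 11, 6, 55])]
S wht []
T org [(array([331.9, 183.2]), [318, 179, 29, 10, 134]), (array([315.5, 245.5]), [314, 240, 4, 12, 33])]
T grn [(array([237., 209.]), [233, 200, 9, 19, 114]), (array([245.3, 209.4]), [241, 203, 9, 14, 84]), (array([229.3, 212.2]), [225, 205, 9, 16, 98]), (array([253.6, 209.6]), [250, 205, 8, 10, 59]), (array([262. , 209.9]), [259, 207, 7, 7, 36]), (array([222.1, 217.1]), [219, 213, 8, 9, 58]), (array([262.2, 251. ]), [257, 246, 12, 11, 112])]
T wht []
(array([523.61444175, 154.99330686, 105.94506599]), np.float64(0.24697836569492235)) [523.64481632 154.85940487 107.        ] [523.42100151 155.95233698 107.        ]
```

Run:
```python
from h import *
S=get_image("side");T=get_image("top")
a=cv2.resize(S["color"][160:360,200:400],(600,600),interpolation=cv2.INTER_CUBIC)
b=cv2.resize(T["color"][110:295,180:410],(800,643),interpolation=cv2.INTER_CUBIC)
cv2.imwrite("pics/s1.png",a[:,:,::-1]);cv2.imwrite("pics/t1.png",cv2.resize(b,(746,600))[:,:,::-1])
```

```text
(no output)
```

View pics/s1.png

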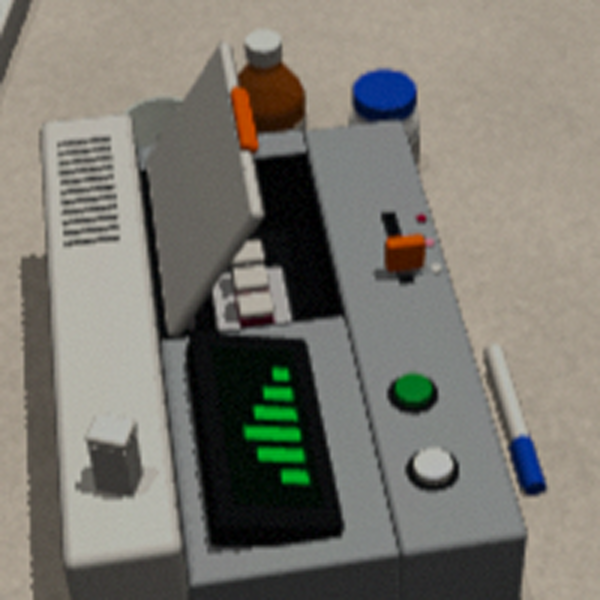

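View pics/t1.png

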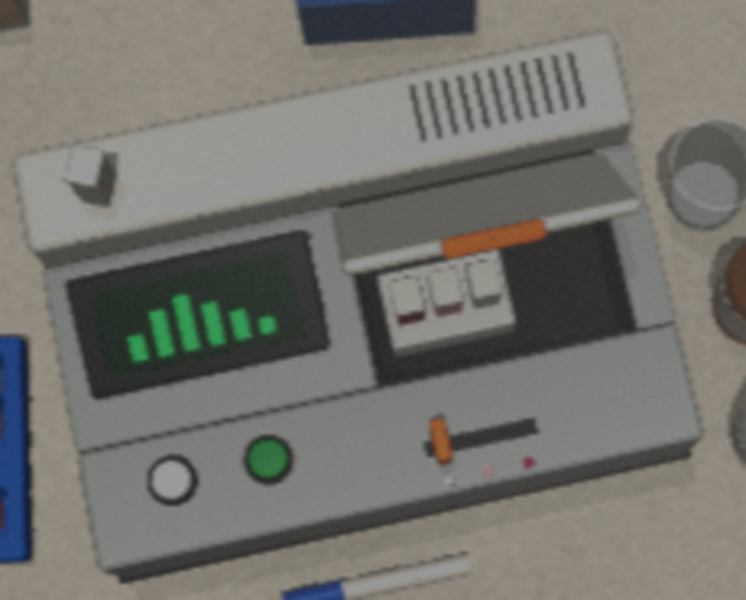

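Run:
```python
from h import *
S=get_image("side");T=get_image("top")
G=two(S,(337.5,289),T,(262.2,251))[0]
Wt=blobs(T,(0,0,150),(180,60,255),(222,246,244,270))[0];Ws=blobs(S,(0,0,150),(180,60,255),(330,305,360,328))[0];print(Wt,Ws)
W=onz(T,Wt[0][0],108);G1=onz(T,(262.2,251),108);L=onz(T,(315.5,245.5),132)
Lt=two(S,(334.6,240.1),T,(315.5,245.5));print("lever",L,Lt,"lip",two(S,(281,198.9),T,(331.9,183.2)))
print(G1,W,two(S,Ws[0][0],T,Wt[0][0]))
a=np.array([[-85,75],[-85,135],[-100,-30.]]);b=np.array([G1,W,L])[:,:2]
ac=a-a.mean(0);bc=b-b.mean(0);th=np.arctan2((ac[:,0]*bc[:,1]-ac[:,1]*bc[:,0]).sum(),(ac*bc).sum())
R=np.array([[np.cos(th),-np.sin(th)],[np.sin(th),np.cos(th)]]);o=b.mean(0)-R@a.mean(0)
print("yaw",th,"org",o,"res",(R@a.T).T+o-b)
lp=two(S,(281,198.9),T,(331.9,183.2))[0]
print("lip in phot",R.T@(lp[:2]-o),lp[2])
```

```text
[(array([232.2, 257.5]), [228, 253, 10, 10, 72])] [(array([343.9, 313.7]), [338, 309, 13, 10, 99])]
lever [533.2878133  49.4248638 132.       ] (array([534.07577052,  49.42425353, 129.08668075]), np.float64(0.4956679179213245)) lip (array([639.09822844,  21.1620126 , 203.99684176]), np.float64(0.01906428685061222))
[523.50769061 154.74975304 108.        ] [509.24653114 213.34405502 108.        ] (array([509.3965441 , 213.38942105, 107.65196312]), np.float64(0.15125011723629894))
yaw 0.23602022668333683 org [623.54898007 101.88146809] res [[-0.13982326  0.17645706]
 [ 0.09123327 -0.08126795]
 [ 0.04858999 -0.09518911]]
lip in phot [ -3.75687245 -82.11757138] 203.9968417632994
```

Fit residuals are under 0.2 mm: yaw 0.236, origin (623.5, 101.9), lid open about 1.03 rad. The plan is to close the fingers and turn the tool so its x and z match the photometer's x and y. Then I travel high to a point behind the lid.

```bash
python3 -m jog '[{"x":-10,"y":-30,"z":-20,"ay":0.14,"grip":0},{"x":-30,"y":-60,"z":-50,"ay":0.28,"grip":0},{"x":-53,"y":-75,"z":-88,"ay":0.42,"grip":0},{"x":-77,"y":-80,"z":-127,"ay":0.56,"grip":0},{"x":-100,"y":-80,"z":-165,"ay":0.70,"grip":0}]'
cat >> h.py <<'E'
th=0.236;O=np.array([623.5,101.9])
Rp=np.array([[np.cos(th),-np.sin(th)],[np.sin(th),np.cos(th)]])
from scipy.spatial.transform import Rotation as Ro
def st(t=None):
    s=read_state();p=s["eef_pos"];l=Rp.T@(p[:2]-O)
    Rt=Ro.from_euler("xyz",s["tool_rot"]).as_matrix()
    print("t",round(float(s["clock"]),2),"phot TCP",np.round([*l,p[2]],1),"rot",np.round(s["tool_rot"],3),"F phot",np.round([*(Rp.T@s["force"][:2]),s["force"][2]],1),"w",round(float(s["width"]),1))
    if t is not None:
        w=np.array([*(Rp@np.array(t[:2])+O),t[2]]);print("tool shift",np.round(Rt.T@(w-p),1))
        Rd=Ro.from_euler("xyz",[-np.pi/2,0,th]).as_matrix();print("turn",np.round(Ro.from_matrix(Rt.T@Rd).as_rotvec(),3))
E
python3 -c "
from h import *
st((45,-82.5,310))"
```

```text
t 0.4 phot TCP [-270.7  588.3  242.2] rot [-1.571  0.     1.221] F phot [0.1 0.4 1. ] w 85.3
tool shift [-384.4  -67.7 -634. ]
turn [ 0.     0.985 -0.   ]$[0]: bad value
```

```bash
python3 -m jog '[{"x":-10,"y":-30,"z":-20,"ax":0,"ay":0.14,"az":0,"grip":0},{"x":-30,"y":-60,"z":-50,"ax":0,"ay":0.28,"az":0,"grip":0},{"x":-53,"y":-75,"z":-88,"ax":0,"ay":0.42,"az":0,"grip":0},{"x":-77,"y":-80,"z":-127,"ax":0,"ay":0.56,"az":0,"grip":0},{"x":-100,"y":-80,"z":-165,"ax":0,"ay":0.7,"az":0,"grip":0}]'
python3 -c "
from h import *
st((45,-82.5,310))"
```

```text
clock: 0.9
eef_pos: [344.8, 459.1, 323.8]
tool_rot: [-1.569, -0.003, 0.515]
force: [0.2, 1.1, -0.5]
width: 12.7
t 0.9 phot TCP [-187.4  412.4  323.8] rot [-1.569 -0.003  0.515] F phot [ 0.4  1.1 -0.5] w 12.7
tool shift [  86.9   13.3 -539.9]
turn [-0.002  0.279  0.002]
```

```bash
python3 -m jog '[{"x":8,"y":0,"z":-49,"ax":0,"ay":0.14,"az":0,"grip":0},{"x":16,"y":0,"z":-98,"ax":0,"ay":0.28,"az":0,"grip":0},{"x":24,"y":0,"z":-147,"ax":0,"ay":0.28,"az":0,"grip":0},{"x":32,"y":0,"z":-196,"ax":0,"ay":0.28,"az":0,"grip":0},{"x":40,"y":0,"z":-245,"ax":0,"ay":0.28,"az":0,"grip":0}]'
python3 -c "
from h import *
st((45,-82.5,310))"
```

```text
clock: 1.4
eef_pos: [501.0, 266.1, 322.6]
tool_rot: [-1.57, -0.0, 0.241]
force: [-0.3, 0.7, -0.1]
width: 0.1
t 1.4 phot TCP [-80.7 188.3 322.6] rot [-1.57  -0.     0.241] F phot [-0.1  0.7 -0.1] w 0.1
tool shift [ 124.2   12.5 -271.5]
turn [-0.     0.005  0.   ]
```

```bash
python3 -m jog '[{"x":20,"y":0,"z":-44,"ax":0,"ay":0.005,"az":0,"grip":0},{"x":40,"y":0,"z":-88,"ax":0,"ay":0.005,"az":0,"grip":0},{"x":60,"y":0,"z":-132,"ax":0,"ay":0.005,"az":0,"grip":0},{"x":80,"y":0,"z":-176,"ax":0,"ay":0.005,"az":0,"grip":0},{"x":100,"y":0,"z":-220,"ax":0,"ay":0.005,"az":0,"grip":0}]'
python3 -m jog '[{"x":12,"y":0,"z":-25,"ax":0,"ay":0,"az":0,"grip":0},{"x":24,"y":0,"z":-50,"ax":0,"ay":0,"az":0,"grip":0},{"x":24,"y":0,"z":-50,"ax":0,"ay":0,"az":0,"grip":0},{"x":24,"y":0,"z":-50,"ax":0,"ay":0,"az":0,"grip":0}]'
python3 -c "
from h import *
st((45,-82.5,310))
for n in('side','top'):
    g=get_image(n);cv2.imwrite(f'pics/{n}2.png',g['color'][:,:,::-1])"
```

```text
clock: 1.9
eef_pos: [650.7, 76.3, 322.4]
tool_rot: [-1.57, -0.0, 0.236]
force: [0.3, 0.2, 0.4]
width: 0.1
clock: 2.3
eef_pos: [684.7, 34.4, 321.9]
tool_rot: [-1.57, 0.001, 0.235]
force: [-0.6, 0.6, 0.8]
width: -0.1
t 2.3 phot TCP [ 43.7 -79.9 321.9] rot [-1.57e+00  1.00e-03  2.35e-01] F phot [-0.4  0.7  0.8] w -0.1
tool shift [ 1.3 11.9 -2.6]
turn [-0.001 -0.001 -0.001]
```

View pics/side2.png

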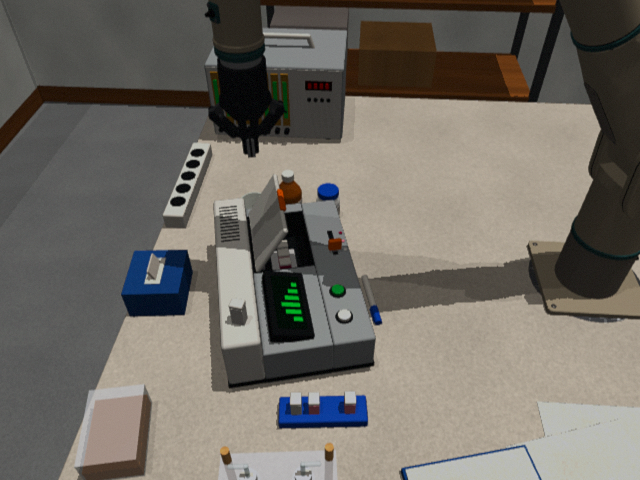

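View pics/top2.png

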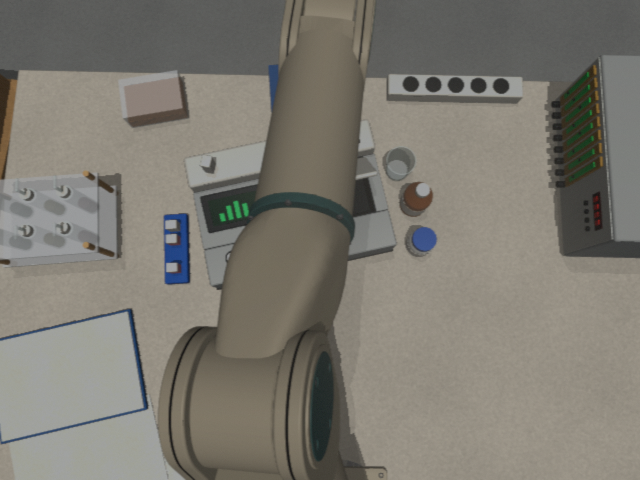

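```bash
python3 -c "
from h import *
g=get_image('side');p=read_state()['eef_pos']
for dz in(0,-11,-24):print(dz,proj(g,p+[0,0,dz]))
cv2.imwrite('pics/s3.png',cv2.resize(g['color'][60:220,190:340],(563,600),interpolation=cv2.INTER_CUBIC)[:,:,::-1])"
```

```text
0 [250.34818358 150.42058826]
-11 [250.93607577 155.70885574]
-24 [251.61854543 161.84787612]
```

View pics/s3.png

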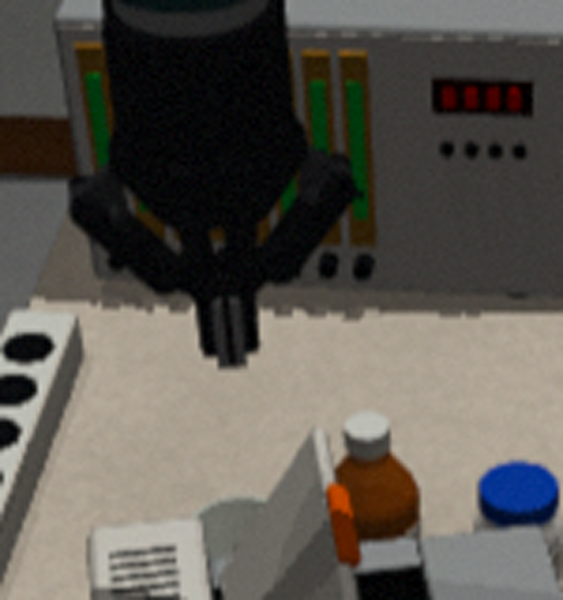

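Tip offset of 11 mm with the fingers shut is confirmed: the tip is at about (251,158). The knuckles spread well above the lid edge. Now I descend behind the lid.

```bash
python3 -m jog '[{"x":0,"y":45,"z":-2,"ax":0,"ay":0,"az":0,"grip":0},{"x":0,"y":90,"z":-2,"ax":0,"ay":0,"az":0,"grip":0},{"x":0,"y":124,"z":-2,"ax":0,"ay":0,"az":0,"grip":0},{"x":-8,"y":124,"z":-2,"ax":0,"ay":0,"az":0,"grip":0},{"x":-8,"y":124,"z":-2,"ax":0,"ay":0,"az":0,"grip":0}]'
python3 -c "
from h import *
st((17,-82,201))
g=get_image('side')
cv2.imwrite('pics/s4.png',cv2.resize(g['color'][120:320,180:380],(600,600),interpolation=cv2.INTER_CUBIC)[:,:,::-1])"
```

```text
clock: 2.95
eef_pos: [676.4, 31.5, 199.0]
tool_rot: [-1.571, 0.001, 0.237]
force: [0.6, -0.0, 0.9]
width: -0.2
t 2.95 phot TCP [ 35.  -80.9 199. ] rot [-1.571e+00  1.000e-03  2.370e-01] F phot [ 0.5 -0.1  0.9] w -0.2
tool shift [-18.   -2.   -1.1]
turn [-0.     0.001 -0.001]
```

View pics/s4.png

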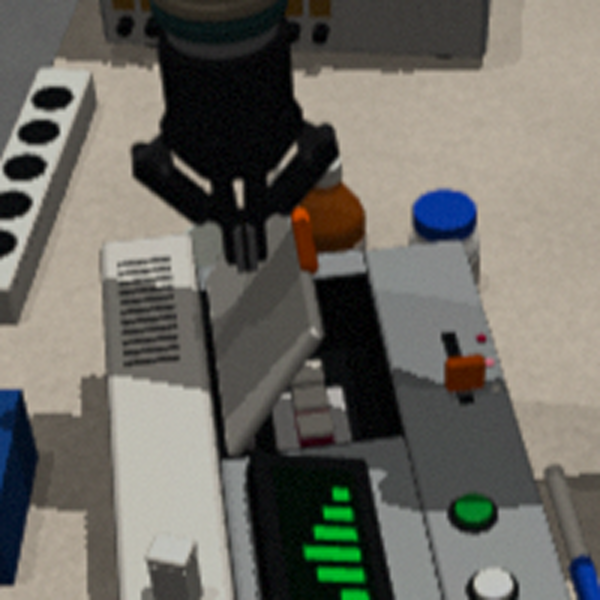

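The fingers are behind the lid's outer face with the tip at (243,268) in the crop, clear of it. Now I push along the arc.

```bash
python3 -m jog '[{"x":-10,"y":-1,"z":-1,"ax":0,"ay":0,"az":0,"grip":0},{"x":-18,"y":-2,"z":-1,"ax":0,"ay":0,"az":0,"grip":0},{"x":-26,"y":3,"z":-1,"ax":0,"ay":0,"az":0,"grip":0},{"x":-35,"y":9,"z":-1,"ax":0,"ay":0,"az":0,"grip":0},{"x":-42,"y":15,"z":-1,"ax":0,"ay":0,"az":0,"grip":0}]'
python3 -c "
from h import *
st((-14,-82,177))
g=get_image('side')
cv2.imwrite('pics/s5.png',cv2.resize(g['color'][120:320,180:380],(600,600),interpolation=cv2.INTER_CUBIC)[:,:,::-1])"
```

```text
clock: 3.5
eef_pos: [636.3, 19.7, 183.8]
tool_rot: [-1.571, -0.001, 0.236]
force: [0.8, -1.1, 1.1]
width: 0.2
t 3.5 phot TCP [ -6.8 -82.9 183.8] rot [-1.571e+00 -1.000e-03  2.360e-01] F phot [ 0.5 -1.3  1.1] w 0.2
tool shift [-7.3  6.8  0.9]
turn [ 0.    -0.     0.001]
```

View pics/s5.png

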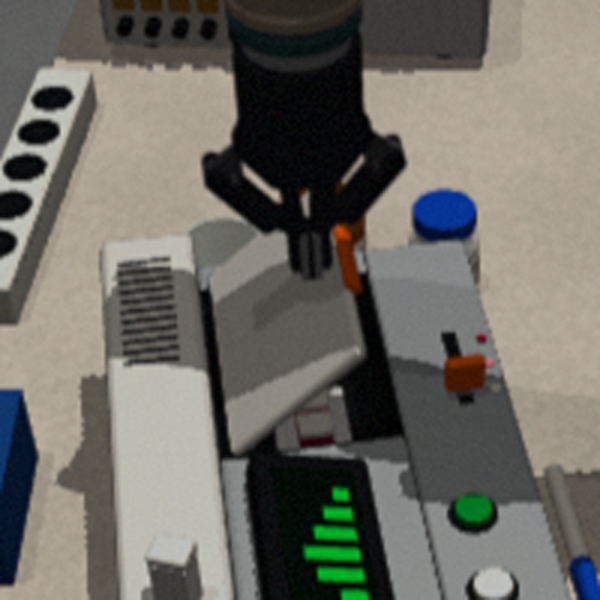

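The lid follows the fingers and is about half closed. I'm continuing.

```bash
python3 -m jog '[{"x":-7,"y":7,"z":1,"ax":0,"ay":0,"az":0,"grip":0},{"x":-13,"y":15,"z":1,"ax":0,"ay":0,"az":0,"grip":0},{"x":-19,"y":24,"z":1,"ax":0,"ay":0,"az":0,"grip":0},{"x":-23,"y":33,"z":1,"ax":0,"ay":0,"az":0,"grip":0},{"x":-27,"y":42,"z":1,"ax":0,"ay":0,"az":0,"grip":0}]'
python3 -m jog '[{"x":-3,"y":7,"z":0,"ax":0,"ay":0,"az":0,"grip":0},{"x":-4,"y":12,"z":0,"ax":0,"ay":0,"az":0,"grip":0},{"x":-5,"y":17,"z":0,"ax":0,"ay":0,"az":0,"grip":0},{"x":-5,"y":20,"z":0,"ax":0,"ay":0,"az":0,"grip":0}]'
python3 -c "
from h import *
st()"
```

```text
clock: 4.05
eef_pos: [609.9, 14.8, 140.3]
tool_rot: [-1.571, 0.0, 0.236]
force: [0.2, -0.7, 1.2]
width: -0.2
clock: 4.45
eef_pos: [605.0, 13.8, 121.7]
tool_rot: [-1.57, 0.001, 0.236]
force: [-7.8, 0.8, 26.7]
width: 0.2
t 4.45 phot TCP [-38.6 -81.4 121.7] rot [-1.57e+00  1.00e-03  2.36e-01] F phot [-7.4  2.6 26.7] w 0.2
```

At TCP z 121.7 (tip about 110.7) the force rises to 27 N, so the lid has bottomed out. I'll lift off and check.

```bash
python3 -m jog '[{"x":0,"y":-20,"z":0,"ax":0,"ay":0,"az":0,"grip":0},{"x":0,"y":-60,"z":20,"ax":0,"ay":0,"az":0,"grip":0},{"x":-15,"y":-60,"z":50,"ax":0,"ay":0,"az":0,"grip":0},{"x":-40,"y":-60,"z":80,"ax":0,"ay":0,"az":0,"grip":0},{"x":-40,"y":-60,"z":80,"ax":0,"ay":0,"az":0,"grip":0}]'
python3 -c "
from h import *
st((-100,-5,180))
for n in('side','top'):
  g=get_image(n);cv2.imwrite(f'pics/{n}6.png',cv2.resize(g['color'][110:310,180:400],(660,600),interpolation=cv2.INTER_CUBIC)[:,:,::-1])
  print(blobs(g,(5,170,100),(16,255,255),(180,110,400,310))[0])
T=lambda x,y,z:np.array([*(Rp@np.array([x,y])+O),z])
g=get_image('side');print('lip expected',proj(g,T(-66,-82.5,106)))
"
```

```text
clock: 4.95
eef_pos: [543.4, 86.8, 181.0]
tool_rot: [-1.566, 0.004, 0.242]
force: [0.1, -0.0, 0.4]
width: 0.1
t 4.95 phot TCP [-81.4   4.  181. ] rot [-1.566  0.004  0.242] F phot [ 0.1 -0.   0.4] w 0.1
tool shift [-18.7   1.   -8.9]
turn [-0.004  0.006 -0.004]
[(array([313. , 232.1]), [310, 222, 7, 20, 62]), (array([335.5, 240.5]), [329, 238, 13, 5, 37])]
[(array([315.6, 245.9]), [313, 240, 6, 12, 40])]
lip expected [313.85893235 232.72206034]
```

View pics/side6.png

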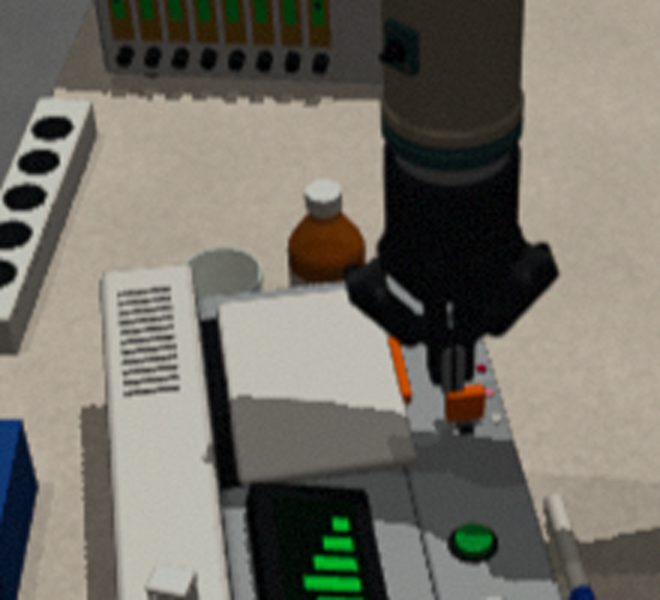

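View pics/top6.png

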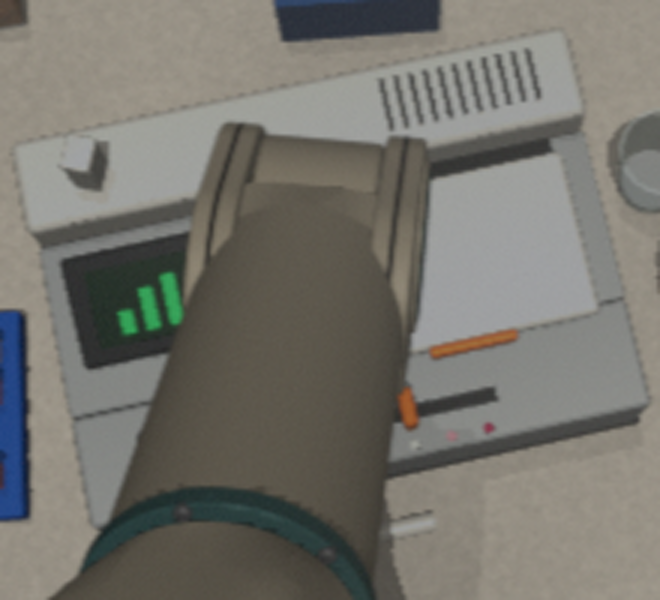

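The lid is shut: its lip is at (313,232), and I expected (314,233). Next I lower the fingertip on the left side of the lever tab.

```bash
python3 -m jog '[{"x":-19,"y":0,"z":-4,"ax":0,"ay":0,"az":0,"grip":0},{"x":-19,"y":0,"z":-4,"ax":0,"ay":0,"az":0,"grip":0},{"x":-19,"y":25,"z":-4,"ax":0,"ay":0,"az":0,"grip":0},{"x":-19,"y":56,"z":-4,"ax":0,"ay":0,"az":0,"grip":0},{"x":-19,"y":56,"z":-4,"ax":0,"ay":0,"az":0,"grip":0}]'
python3 -c "
from h import *
st((-100,-14,125))
for n in('side',):
  g=get_image(n);cv2.imwrite(f'pics/{n}7.png',cv2.resize(g['color'][150:350,230:430],(600,600),interpolation=cv2.INTER_CUBIC)[:,:,::-1])
"
```

```text
clock: 5.6
eef_pos: [529.1, 73.0, 122.4]
tool_rot: [-1.571, 0.006, 0.235]
force: [-0.2, -0.4, -1.1]
width: -0.1
t 5.6 phot TCP [-98.5  -6.  122.4] rot [-1.571  0.006  0.235] F phot [-0.3 -0.3 -1.1] w -0.1
tool shift [-1.5 -2.6 -8. ]
turn [-0.    -0.001 -0.006]
```

View pics/side7.png

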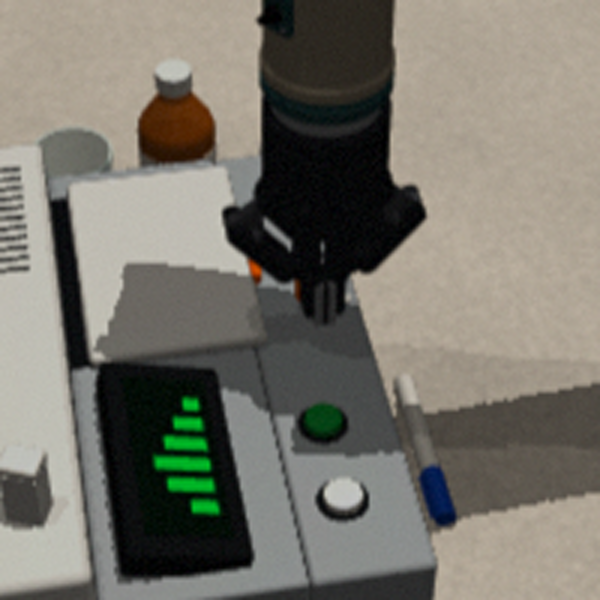

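The fingertip is on deck level left of the tab. Now I slide it right in moderate steps.

```bash
python3 -m jog '[{"x":-1,"y":0,"z":-5,"ax":0,"ay":0,"az":0,"grip":0},{"x":-1,"y":0,"z":-9,"ax":0,"ay":0,"az":0,"grip":0},{"x":-1,"y":0,"z":-13,"ax":0,"ay":0,"az":0,"grip":0},{"x":-1,"y":0,"z":-17,"ax":0,"ay":0,"az":0,"grip":0},{"x":-1,"y":0,"z":-21,"ax":0,"ay":0,"az":0,"grip":0}]'
python3 -c "
from h import *
st()"
python3 -m jog '[{"x":0,"y":0,"z":-5,"ax":0,"ay":0,"az":0,"grip":0},{"x":0,"y":0,"z":-10,"ax":0,"ay":0,"az":0,"grip":0},{"x":0,"y":0,"z":-15,"ax":0,"ay":0,"az":0,"grip":0},{"x":0,"y":0,"z":-20,"ax":0,"ay":0,"az":0,"grip":0},{"x":0,"y":0,"z":-25,"ax":0,"ay":0,"az":0,"grip":0}]'
python3 -c "
from h import *
st()"
```

```text
clock: 6.15
eef_pos: [534.9, 55.4, 126.5]
tool_rot: [-1.568, -0.002, 0.238]
force: [-1.0, 4.5, 1.2]
width: 0.2
t 6.15 phot TCP [-97.  -24.5 126.5] rot [-1.568 -0.002  0.238] F phot [0.1 4.6 1.2] w 0.2
clock: 6.65
eef_pos: [540.1, 30.3, 125.8]
tool_rot: [-1.568, -0.0, 0.237]
force: [-1.0, 3.7, 2.5]
width: -0.3
t 6.65 phot TCP [-97.8 -50.1 125.8] rot [-1.568 -0.     0.237] F phot [-0.2  3.8  2.5] w -0.3
```

```bash
python3 -m jog '[{"x":0,"y":0,"z":-4,"ax":0,"ay":0,"az":0,"grip":0},{"x":0,"y":0,"z":-8,"ax":0,"ay":0,"az":0,"grip":0},{"x":0,"y":0,"z":-11,"ax":0,"ay":0,"az":0,"grip":0},{"x":0,"y":0,"z":-11,"ax":0,"ay":0,"az":0,"grip":0}]'
python3 -c "
from h import *
st()
g=get_image('side');cv2.imwrite(f'pics/side8.png',cv2.resize(g['color'][150:350,230:430],(600,600),interpolation=cv2.INTER_CUBIC)[:,:,::-1])
"
```

```text
clock: 7.05
eef_pos: [542.6, 17.6, 125.2]
tool_rot: [-1.571, 0.0, 0.235]
force: [0.6, 0.7, 0.8]
width: 0.5
t 7.05 phot TCP [-98.3 -63.1 125.2] rot [-1.571  0.     0.235] F phot [0.8 0.5 0.8] w 0.5
```

```bash
python3 -m jog '[{"x":0,"y":0,"z":-1,"ax":0,"ay":0,"az":0,"grip":0},{"x":0,"y":0,"z":-2,"ax":0,"ay":0,"az":0,"grip":0},{"x":0,"y":0,"z":-2,"ax":0,"ay":0,"az":0,"grip":0}]'
python3 -c "
from h import *
st()"
```

```text
clock: 7.4
eef_pos: [542.7, 17.5, 125.2]
tool_rot: [-1.569, 0.001, 0.237]
force: [-1.3, 4.2, 0.5]
width: -0.0
t 7.4 phot TCP [-98.3 -63.1 125.2] rot [-1.569e+00  1.000e-03  2.370e-01] F phot [-0.3  4.4  0.5] w -0.0
```

```bash
python3 -m jog '[{"x":0,"y":0,"z":-2,"ax":0,"ay":0,"az":0,"grip":0},{"x":0,"y":0,"z":-2,"ax":0,"ay":0,"az":0,"grip":0}]'
python3 -c "
from h import *
st()"
python3 -m jog '[{"x":0,"y":0,"z":10,"ax":0,"ay":0,"az":0,"grip":0},{"x":0,"y":-5,"z":25,"ax":0,"ay":0,"az":0,"grip":0},{"x":0,"y":-45,"z":50,"ax":0,"ay":0,"az":0,"grip":0},{"x":5,"y":-60,"z":90,"ax":0,"ay":0,"az":0,"grip":0},{"x":10,"y":-60,"z":125,"ax":0,"ay":0,"az":0,"grip":0}]'
python3 -c "
from h import *
st((-85,75,126))
for n in('side','top'):
  g=get_image(n);cv2.imwrite(f'pics/{n}9.png',cv2.resize(g['color'][150:350,230:430],(600,600),interpolation=cv2.INTER_CUBIC)[:,:,::-1])
  T=lambda x,y,z:np.array([*(Rp@np.array([x,y])+O),z])
  print([b[0] for b in blobs(g,(5,170,100),(16,255,255),(180,110,400,310))[0]],'exp stops',[proj(g,T(-100,y,132)).round(1) for y in(-30,-55,-80)],'key',proj(g,T(-85,75,108)))
"
```

```text
clock: 7.6
eef_pos: [542.7, 17.4, 125.2]
tool_rot: [-1.567, 0.001, 0.238]
force: [-1.8, 9.6, 3.0]
width: 0.1
t 7.6 phot TCP [-98.3 -63.2 125.2] rot [-1.567e+00  1.000e-03  2.380e-01] F phot [0.5 9.8 3. ] w 0.1
clock: 8.1
eef_pos: [526.1, 138.9, 187.9]
tool_rot: [-1.572, -0.006, 0.235]
force: [1.1, -0.1, -0.0]
width: -0.0
t 8.1 phot TCP [-86.   58.7 187.9] rot [-1.572 -0.006  0.235] F phot [ 1.1 -0.4 -0. ] w -0.0
tool shift [ 0.6 61.9 16.3]
turn [ 0.001 -0.001  0.006]
[array([314.2, 237.8])] exp stops [array([335.2, 239.1]), array([332.9, 230.5]), array([330.6, 222.2])] key [337.5907508  288.23306502]
[] exp stops [array([315.5, 245.5]), array([328.2, 242.8]), array([340.7, 240.1])] key [262.0964067  251.09190856]
```

View pics/side9.png

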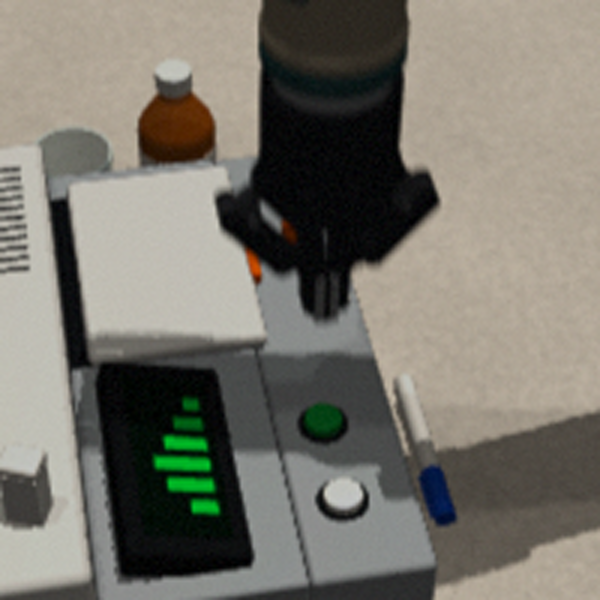

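View pics/top9.png

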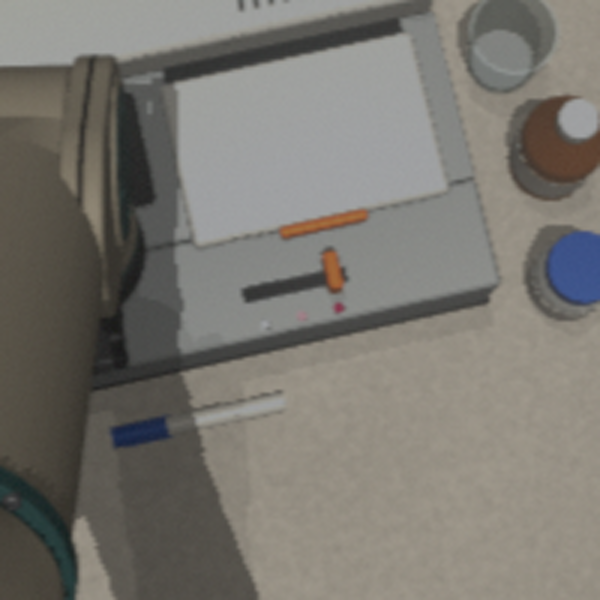

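The tab is at full-picture (340.7,240), exactly at the predicted second stop beside the dark-red dot. The stop held against rising force (about 10 N). Now the green key.

```bash
python3 -m jog '[{"x":0,"y":0,"z":14,"ax":0,"ay":0,"az":0,"grip":0},{"x":0,"y":20,"z":14,"ax":0,"ay":0,"az":0,"grip":0},{"x":0,"y":45,"z":14,"ax":0,"ay":0,"az":0,"grip":0},{"x":0,"y":62,"z":14,"ax":0,"ay":0,"az":0,"grip":0},{"x":0,"y":62,"z":14,"ax":0,"ay":0,"az":0,"grip":0}]'
python3 -c "
from h import *
st((-85,75,119))
g=get_image('side');cv2.imwrite(f'pics/side10.png',cv2.resize(g['color'][190:350,260:420],(600,600),interpolation=cv2.INTER_CUBIC)[:,:,::-1])
"
```

```text
clock: 8.7
eef_pos: [519.3, 150.2, 121.1]
tool_rot: [-1.572, 0.005, 0.234]
force: [0.1, 0.5, -0.4]
width: -0.2
t 8.7 phot TCP [-90.1  71.3 121.1] rot [-1.572  0.005  0.234] F phot [ 0.2  0.4 -0.4] w -0.2
tool shift [5.1 2.1 3.7]
turn [ 0.001 -0.002 -0.005]
```

View pics/side10.png

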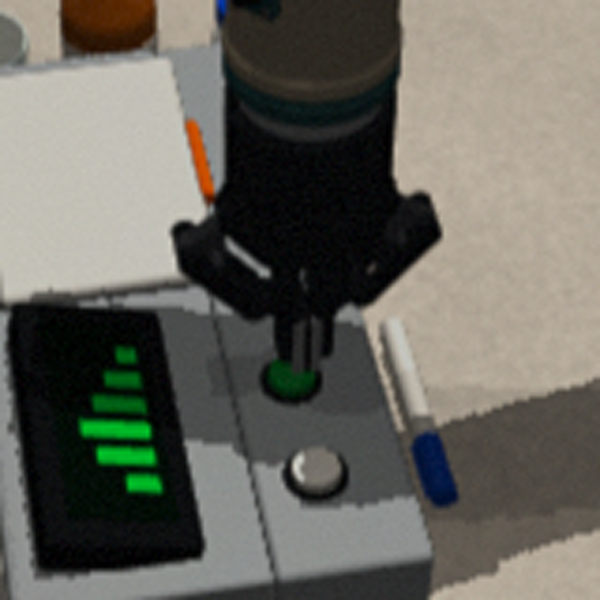

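The tip is just above the green key, about 5 mm short in x and 4 mm in y. I'll centre it, then press.

```bash
python3 -m jog '[{"x":5,"y":-1,"z":3,"ax":0,"ay":0,"az":0,"grip":0},{"x":5,"y":-1,"z":3,"ax":0,"ay":0,"az":0,"grip":0},{"x":5,"y":-1,"z":3,"ax":0,"ay":0,"az":0,"grip":0}]'
python3 -c "
from h import *
st((-85,75,119))"
```

```text
clock: 9.05
eef_pos: [525.8, 156.1, 125.2]
tool_rot: [-1.571, -0.002, 0.236]
force: [0.6, -0.8, -0.1]
width: -0.2
t 9.05 phot TCP [-82.3  75.5 125.2] rot [-1.571 -0.002  0.236] F phot [ 0.4 -0.9 -0.1] w -0.2
tool shift [-2.7  6.2 -0.5]
turn [-0.     0.     0.002]
```

```bash
python3 -m jog '[{"x":-2,"y":4,"z":0,"ax":0,"ay":0,"az":0,"grip":0},{"x":-2,"y":7,"z":0,"ax":0,"ay":0,"az":0,"grip":0},{"x":-2,"y":10,"z":0,"ax":0,"ay":0,"az":0,"grip":0},{"x":-2,"y":12,"z":0,"ax":0,"ay":0,"az":0,"grip":0},{"x":-2,"y":12,"z":0,"ax":0,"ay":0,"az":0,"grip":0}]'
python3 -c "
from h import *
st((-85,75,114))"
```

```text
clock: 9.55
eef_pos: [522.9, 155.3, 113.9]
tool_rot: [-1.57, -0.0, 0.236]
force: [-4.2, -0.8, 18.0]
width: 0.3
t 9.55 phot TCP [-85.3  75.5 113.9] rot [-1.57  -0.     0.236] F phot [-4.3  0.2 18. ] w 0.3
tool shift [ 0.3 -0.1 -0.5]
turn [-0.001 -0.     0.   ]
```

```bash
python3 -m jog '[{"x":0,"y":1,"z":0,"ax":0,"ay":0,"az":0,"grip":0},{"x":0,"y":1,"z":0,"ax":0,"ay":0,"az":0,"grip":0}]'
python3 -c "
from h import *
st()"
python3 -m jog '[{"x":0,"y":-8,"z":0,"ax":0,"ay":0,"az":0,"grip":0},{"x":0,"y":-30,"z":0,"ax":0,"ay":0,"az":0,"grip":0},{"x":0,"y":-75,"z":0,"ax":0,"ay":0,"az":0,"grip":0},{"x":-20,"y":-120,"z":0,"ax":0,"ay":0,"az":0,"grip":0},{"x":-60,"y":-145,"z":0,"ax":0,"ay":0,"az":0,"grip":0}]'
python3 -m jog '[{"x":-45,"y":0,"z":0,"ax":0,"ay":0,"az":0,"grip":0},{"x":-60,"y":0,"z":40,"ax":0,"ay":0,"az":0,"grip":0},{"x":-60,"y":0,"z":85,"ax":0,"ay":0,"az":0,"grip":0},{"x":-60,"y":0,"z":130,"ax":0,"ay":0,"az":0,"grip":0},{"x":-60,"y":0,"z":170,"ax":0,"ay":0,"az":0,"grip":0}]'
python3 -m jog '[{"x":0,"y":0,"z":40,"ax":0,"ay":0,"az":0,"grip":0},{"x":0,"y":0,"z":85,"ax":0,"ay":0,"az":0,"grip":0},{"x":0,"y":0,"z":125,"ax":0,"ay":0,"az":0,"grip":0},{"x":0,"y":0,"z":125,"ax":0,"ay":0,"az":0,"grip":0},{"x":0,"y":0,"z":125,"ax":0,"ay":0,"az":0,"grip":0}]'
python3 -c "
from h import *
st()
for n in('side','top'):
  g=get_image(n);cv2.imwrite(f'pics/{n}11.png',g['color'][:,:,::-1])
  T=lambda x,y,z:np.array([*(Rp@np.array([x,y])+O),z])
  print(n,[b[0] for b in blobs(g,(5,170,100),(16,255,255),(270,180,400,260))[0]],'exp',proj(g,T(-100,-80,132)),[(b[0],b[1][4]) for b in blobs(g,(50,100,50),(85,255,255),(250,240,350,300))[0]])
"
```

```text
clock: 9.75
eef_pos: [523.0, 155.3, 113.7]
tool_rot: [-1.569, -0.0, 0.236]
force: [-6.3, -1.8, 25.2]
width: 0.1
t 9.75 phot TCP [-85.3  75.4 113.7] rot [-1.569 -0.     0.236] F phot [-6.5 -0.3 25.2] w 0.1
clock: 10.25
eef_pos: [467.9, 141.8, 259.0]
tool_rot: [-1.571, -0.007, 0.236]
force: [-1.5, -0.1, -0.1]
width: -0.5
clock: 10.75
eef_pos: [365.7, 294.6, 256.3]
tool_rot: [-1.57, -0.0, 0.237]
force: [0.9, -0.2, -0.4]
width: -0.2
clock: 11.25
eef_pos: [336.9, 414.3, 255.6]
tool_rot: [-1.572, 0.001, 0.238]
force: [0.8, -0.7, 0.0]
width: -0.1
t 11.25 phot TCP [-205.7  370.8  255.6] rot [-1.572e+00  1.000e-03  2.380e-01] F phot [ 0.7 -0.8  0. ] w -0.1
side [array([295.4, 186.8]), array([312.9, 231.7]), array([329.4, 223.4])] exp [330.5862016  222.16344791] [(array([293.1, 284.1]), 30), (array([337.5, 289.1]), 97), (array([292.2, 290.8]), 53), (array([291.1, 297.1]), 74)]
top [] exp [340.74582817 240.10062356] [(array([262.2, 251. ]), 112)]
```

View pics/side11.png

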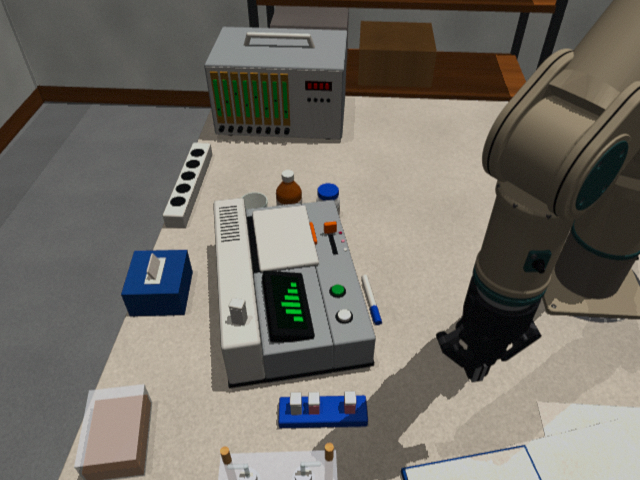

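View pics/top11.png

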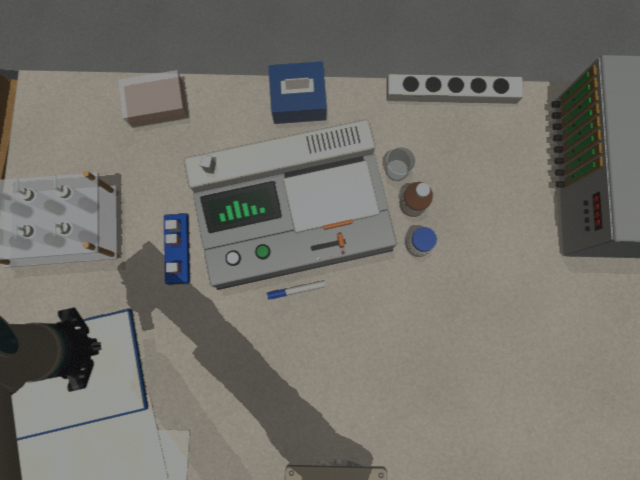

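The lid is shut, the lever is at its end stop at (341,240), and the green key is back at its starting pixels (262,251). Nothing else has moved and the arm is clear, so I'm handing in.

```bash
python3 -c "
from cell import *
print(finish_job())"
```

```text
the job is handed in; nothing more can be done
None
```

I finished the measurement with closed fingertips, in the order asked, and handed the job in at about 11.4 s on the robot's clock. The hand-in gives no verdict, so the checks below are my own.

- **Lid:** it bottomed out at 27 N with the fingertip at 110.7 mm, against the 111 mm expected for a shut lid. The images afterwards show it flat, with its lip within 1 px of the predicted place.
- **Lever:** it stopped moving while the push rose to about 10 N. In the top view the tab sits at (341,240), which is the predicted second stop beside the dark red dot. In the last side image it is within 2 px of that prediction.
- **Green key:** it was fully down at a fingertip height of about 103 mm and held there as the force rose from 18 to 25 N. After release its image position and area matched the start, so it came up again.
- **Everything else:** I never touched the zero key. The last two images show the cells, bottles, rack and marker where they stood, and the arm well clear.

No check failed. One orange colour match in the last side image, at (295,187), was the reagent bottle. In the last top image the automatic colour search found no orange, so I read the lever position there by eye.

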